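# Close and lock a drill jig over a ring blank

### The job

Get the drill jig ready for drilling the ring: lift the drill plate off its sloped cradle by the black T-handle, bring it level and lower it gently over the jig's two guide pins until it lies flat on the ring, then give the T-handle its quarter turn clockwise (seen from above) to the stop to lock the plate. Do not force the plate on crooked, and leave the small tin and the caliper beside the work where they are.

Things in the scene. Friction and masses are not known exactly. Their poses are not given: they have to be found in the camera images.
- drill_plate: Loose aluminium plate 134x134x12 mm, 0.5 to 0.85 kg with handle. Origin: centre of underside; z: normal, handle side up. 16 mm guide holes at y = +-44 mm, x = 0; four raised drill bushes near the corners. Works as well turned by half a turn. The handle's foot (32x10 mm, parallel to the bar) hangs 18 mm below it. Starts on the cradle, z axis leaning 0.46 rad towards the cradle's low side.
- handle_grip (a point): Centre of the black T-handle's bar, on the plate's z axis 38 mm above its underside; x along the bar, turns with it. Bar 66 mm long, 16 mm wide, 30 mm high, its lower face 11 mm above the plate's top. Gripped here across the 16 mm, the plate hangs balanced.
- lock_handle (a joint): Turn of the T-handle in the plate, rad: 0 = open (bar along the plate's x, across the line of the guide holes; its foot fits the jig's slot), 1.571 = locked, at the stop (bar along that line). Grows clockwise seen from above. Starts at 0 to 0.05. Stays where left; about 0.12 N m turns it.
- drill_jig: Fixed: grey disc 188 mm wide, 14 mm high. Origin: centre of underside on the bench, z up. 14 mm steel pins at y = +-44 mm, x = 0, straight to 50 mm above the bench, then a nose to 60 mm (tip 6 mm wide). Between them a slot 37 (x) by 15 mm, mouth 29 mm above the bench; the foot turns freely 7 mm below it. Plate home: underside 30 mm above the bench, its x along the jig's x (either way).
- ring_blank: Loose forged steel ring, 167 mm outside, about 116 mm inside, 16 mm high, lying round the jig's spigot; its top is 30 mm above the bench. Origin: centre of underside. It stays there; the plate comes to lie on it.
- cradle: Fixed blue cradle 150x128 mm, 100 mm high at the back. Origin: centre of underside, z up. Two rails at y = +-53 mm rise by 0.46 rad (26 deg) towards +x, lips at the low end; over its centre the plate's underside is 64 mm above the bench. Open between the rails.
- tin: Bystander: open round steel tin, 67 mm across, 58 mm high. Origin: under its centre on the bench.
- vernier: Bystander: steel vernier caliper lying flat between jig and cradle, 228x77x9 mm. Origin: under its centre.
Things that resemble listed ones, but are neither listed nor needed, are in the scene too. There is more than one size of the ring_blank; the one meant has the size given above.

How it is judged:
By the outcome, as a careful person would: the job done as asked, in the order asked, and still so for the second after the job is handed in, with the robot touching nothing.
It also fails if it takes over 58 s, if anything falls off the work surface, if the arm or the gripper's body presses on something with over 40 N, if the wrist force passes 120 N, or if a joint passes its speed limit or range.

### The arm

A 7-joint arm with a two-finger parallel gripper is mounted at the origin on a cart in front of the work surface, level with it; the furniture and walls round the work are solid. World frame = base frame: x ahead of the robot, y to its left, z up, the work surface at z = 0. Lengths are in m, angles in degrees, forces in N, time in s.
With the tool pointing down it reaches from about 0.425 to 0.925 m from the base axis. Payload 6.8 kg.
Tool frame: the origin (TCP) lies on the centre line of the jaws, within the pads' length; the fingertips stand 14 mm ahead of it and the grasp point (between the pads) lies 5 mm behind it (finger_overhang is the distance from the TCP to the fingertips, in m); z points along the fingers, y is the direction in which the jaws open and shut (so a half turn about z gives the same grasp; the last joint's range is limited). The gripper opens to 85 mm and grips with 20 to 120 N. Pads are 22 mm wide; open, the fingers measure 114 mm over their backs; the gripper's body (76 mm by 85 mm) begins 54 mm behind the grasp point. The pads swing forward as they close: fully open they stand 13 mm farther back than shut.
Start: joints at [70.64, 27.33, 1.283, 89.118, -0.659, 63.558, -4.761], TCP at [0.154, -0.657, 0.245] pointing down, gripper open.
Joint ranges: [-169.35, 169.35], [-19.33, 120.38], [-80.79, 83.38], [13.8, 139.57], [-78.32, 258.32], [9.67, 109.79], [-169.56, 169.56]. Speed limits (degrees/s): [136.94, 136.94, 180, 180, 180, 180, 180].

### API

Orientations are given as [roll, pitch, yaw] about the fixed x, y, z axes, in that order (R = Rz(yaw) Ry(pitch) Rx(roll)).
In Python, from plant import * gives the robot as it stands.
- The arm moves only by the shell command python3 -m creep 'ROWS' [FORCE]. ROWS is JSON, a list of rows, each a list of 5 numbers: the finger opening in m, from 0 to 0.0854, then the shift along the tool's x, y, z in m, then the turn about the tool's z in rad. A call has exactly 10 rows; each row shifts and turns the commanded pose from where the row before left it, along the tool's axes as they then stand; what a row does not reach is not made up. A row lasts 1/12 s, in which the tool goes at most 41.7 mm and 7.16 degrees, less where a joint would pass 70% of its speed; a pose out of reach is approached as far as the arm can. A call is refused whole if a number of a shift passes 0.0417 or a number of a turn 0.125, either way. A call with a gripper value outside its range is refused whole. The fingers move at their own pace and stop on an object; FORCE is the grip in N (left out, the last holds). Time passes only in rows, so rows that do not move let the fingers close, or fill a call up. It gives the time, the measured TCP pose, the force and the opening at its end, in the units of the state.
- sense(): the state, without advancing time (a new reading comes with each control period).
- get_image(name): name is "scene" or "top"; returns the picture (384x512x3 uint8, red, green, blue); there is no depth.
- calibration(name): a dict with "camera_matrix" (3x3 intrinsics, pixels), "pose" (4x4, takes a point from camera to world coordinates). Camera axes: x right, y down, z forward; pixel columns grow to the right and rows downward; lengths in m; the calibration is good to about 2 mm. A picture is of the moment at which its call begins. calibration takes no time and is no camera call.
- job_done(): hands the job in, once; it reports no verdict.
Trained networks look in the newest picture that a camera, given by its name, has taken for a name from the list of things; names that differ only in an ending like _2 or _b are one class to them, and where a whole thing is asked for, a point or a joint stands for the part that bears it (a point fixed in the world has none). Each returns a list of dicts, best first, with "score" (0 to 1); they miss things now and then, are a little off and sometimes report something else, mostly with a low value. They report only what shows in the picture. A call takes as long as a camera call. They do not tell look-alikes from the thing itself.
- spot_in(camera, name): "rect" ([left, top, width, height] in pixels, round what is visible of it).
- silhouettes(camera, name): "region" (384x512 bool, what is visible of it) and "rect" ([left, top, width, height] in pixels, round what is visible of it).
- place_of(camera, name): "point" ([row, column] in pixels: a listed point, or the origin of a listed thing).
The state is a dict: "clock": time; "joint_pos": joint angles; "joint_velocities": joint speeds; "tau": joint torques, N m; "eef_pos": TCP position; "tool_rot": TCP orientation; "wrist_force": force on the tool from outside, world axes, zero at the start; "torque": the same for the moment, N m; "finger_gap": opening from 0.0 (shut) to 1.0 (fully open).
Only numpy, scipy, OpenCV 4.12 (cv2) and the standard library are available. Lean on these libraries where they do the work, as an engineer would, in place of code of your own. Each camera call takes 0.05 s, during which the arm holds its last target. There are 200 camera calls.

## Working session

There is one attempt and no reset: what is moved stays moved. The work goes in short steps, Python scripts to look and compute and a shell command to move; the robot and the scene stay as the last step left them, time stands still between calls to the robot, and variables do not carry over. Pictures are saved under pics/ and viewed, about 8 in all and at most 12, crops included, and the job is handed in when it is done.

```bash
mkdir -p pics; cat > h.py <<'E'
from plant import *
import numpy as np, cv2
from scipy.spatial.transform import Rotation as R
def cal(n):
    c=calibration(n); return np.array(c["camera_matrix"]),np.array(c["pose"])
def ray(n,rc,z):
    K,T=cal(n); d=T[:3,:3]@np.linalg.solve(K,[rc[1],rc[0],1]); o=T[:3,3]
    return o+d*(z-o[2])/d[2]
def proj(n,p):
    K,T=cal(n); q=K@(T[:3,:3].T@(np.array(p)-T[:3,3])); return (q[:2]/q[2])[::-1]
def tri(a,b):
    A=[];r=[]
    for n,rc in (("scene",a),("top",b)):
        K,T=cal(n); d=T[:3,:3]@np.linalg.solve(K,[rc[1],rc[0],1]); d/=np.linalg.norm(d); P=np.eye(3)-np.outer(d,d)
        A.append(P); r.append(P@T[:3,3])
    return np.linalg.lstsq(np.vstack(A),np.hstack(r),rcond=None)[0]
E
cat > a.py <<'E'
from h import *
np.set_printoptions(precision=4,suppress=True)
for c in("scene","top"):
    im=get_image(c); cv2.imwrite(f"pics/{c}0.png",im[...,::-1]); print(c,cal(c)[1][:3,3],cal(c)[1][:3,2])
    for n in("drill_plate","handle_grip","drill_jig","ring_blank","cradle","tin","vernier"):
        for f in place_of(c,n)[:3]: print(n,round(f["score"],2),np.round(f["point"],1),ray(c,f["point"],{"handle_grip":.1,"drill_plate":.064,"ring_blank":.014}.get(n,0)))
print(sense())
E
python3 a.py; python3 -c "
import cv2,numpy as np
cv2.imwrite('pics/both0.png',np.vstack([cv2.imread('pics/scene0.png'),cv2.imread('pics/top0.png')])[:, :])"
```

```text
scene [-0.1589  0.6887  0.6598] [ 0.5937 -0.6387 -0.4894]
drill_plate 0.65 [170.9 253.8] [ 0.6421 -0.1736  0.064 ]
handle_grip 0.6 [161.2 261.4] [ 0.6213 -0.186   0.1   ]
drill_jig 0.85 [234.7 154.9] [0.6675 0.1923 0.    ]
ring_blank 0.95 [230.5 155.4] [0.665  0.1904 0.014 ]
ring_blank 0.87 [269.9 233.1] [0.3972 0.1631 0.014 ]
ring_blank 0.19 [233.  158.7] [0.6489 0.1914 0.014 ]
cradle 0.96 [189.8 256.1] [ 0.6319 -0.1729  0.    ]
tin 0.92 [193.3 313.8] [ 0.4821 -0.2786  0.    ]
vernier 0.95 [216.9 230.8] [ 0.5787 -0.0071  0.    ]
top [ 0.431  -0.0424  1.172 ] [ 0.0972  0.0097 -0.9952]
drill_plate 0.9 [158.1 311.7] [ 0.6355 -0.1782  0.064 ]
handle_grip 0.76 [165.6 309.3] [ 0.6097 -0.168   0.1   ]
drill_jig 0.63 [156.3 173.8] [0.6431 0.192  0.    ]
ring_blank 0.97 [237.7 183.4] [0.4218 0.154  0.014 ]
tin 0.9 [219.7 345. ] [ 0.4812 -0.2779  0.    ]
vernier 0.83 [183.7 240.4] [0.5719 0.0071 0.    ]
{'clock': 0.8, 'joint_pos': array([70.6399, 27.3281,  1.2836, 89.1165, -0.6578, 63.5584, -4.7621]), 'joint_velocities': array([ 0.0035, -0.0875, -0.025 , -0.0543,  0.0438, -0.0194,  0.0031]), 'tau': array([ -0.0004, -59.6268,   1.606 , -28.154 ,   0.0125,   0.0014,
        -0.    ]), 'eef_pos': array([ 0.1538, -0.6573,  0.2453]), 'tool_rot': array([179.9956,  -0.0001,  13.1647]), 'wrist_force': array([-0.0878, -0.0942,  0.1522]), 'torque': array([ 0.0188, -0.0084, -0.0448]), 'finger_gap': 0.9996446282381184}
```

View pics/scene0.png

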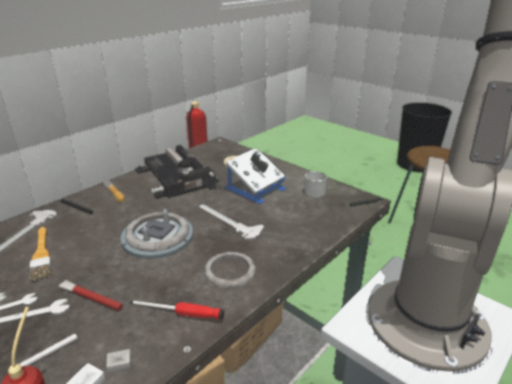

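View pics/top0.png

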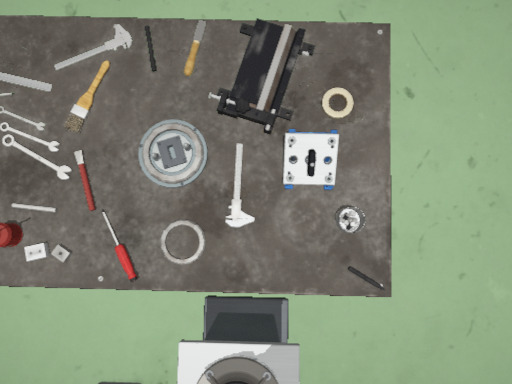

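The scene view shows the ring on the jig at (155,232), the plate on the blue cradle at (255,172), the tin at (315,184) and the caliper at (231,217). In the top view the jig is at (173,155), the plate at (311,158) and the tin at (349,219). There are two rings: top (173,153), round the jig, and top (183,240), loose. The one on the jig is meant. Next I'll enlarge the plate and jig.

```bash
python3 -c "
import cv2,numpy as np
a=cv2.imread('pics/top0.png')
f=lambda r,c:cv2.resize(a[r:r+80,c:c+80],(400,400),interpolation=cv2.INTER_CUBIC)
s=cv2.imread('pics/scene0.png')
cv2.imwrite('pics/crop0.png',np.hstack([f(114,132),f(118,272)]))"
python3 - <<'E'
from h import *
np.set_printoptions(precision=4,suppress=True)
get_image("top")
for n in("drill_plate","drill_jig","cradle","ring_blank"):
    for f in silhouettes("top",n)[:2]:
        m=f["region"].astype(np.uint8); c=max(cv2.findContours(m,0,2)[0],key=cv2.contourArea)
        print(n,f["score"],cv2.minAreaRect(c),f["rect"])
p=place_of("scene","handle_grip"),
E
```

```text
drill_plate 0.85 ((311.0, 158.0), (50.0, 54.0), 90.0) [286.3, 130.9, 50.7, 52.9]
drill_jig 0.59 ((173.0, 153.0), (68.0, 68.0), 90.0) [140.5, 117.9, 66.7, 71.0]
cradle 0.65 ((328.5, 187.0), (4.0, 9.0), 90.0) [287.3, 129.3, 49.5, 61.3]
cradle 0.39 ((312.0, 161.5), (6.0, 25.0), 0.0) [304.7, 149.0, 11.5, 29.7]
ring_blank 0.81 ((183.4499969482422, 241.15000915527344), (43.955657958984375, 44.90433883666992), 18.43494987487793) [162.0, 218.4, 48.1, 47.0]
ring_blank 0.78 ((172.5, 152.5), (61.0, 61.0), 90.0) [141.1, 122.4, 64.2, 60.7]
```

View pics/crop0.png

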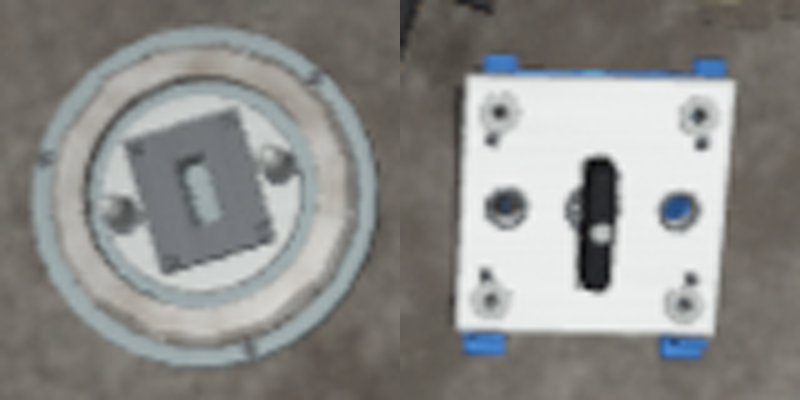

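The left crop shows the pins at crop (124,213) and (278,163), with the slot between them at (202,188). The right crop shows the plate's holes at (507,207) and (679,210), with the bar roughly upright in the image. I'll fit both poses from these features.

```bash
cat > fit.py <<'E'
from h import *
from scipy.optimize import least_squares
np.set_printoptions(precision=4,suppress=True)
L=lambda x,y:(y/5+114,x/5+132)
Q=lambda x,y:(y/5+118,(x-400)/5+272)
# jig
J=[((0,.044,.047),L(124,213)),((0,-.044,.047),L(278,163)),((0,0,.029),L(202,188)),((0,0,.014),L(204,196))]
def rj(p):
    M=R.from_euler('z',p[2]).as_matrix(); return np.concatenate([proj("top",M@np.array(a)+[p[0],p[1],0])-b for a,b in J])
s=least_squares(rj,[.655,.192,.3]); print("jig",s.x,np.rad2deg(s.x[2]),s.fun)
P=[((0,.044,.012),Q(507,207)),((0,-.044,.012),Q(679,210)),((.067,.067,.012),Q(467,74)),((.067,-.067,.012),Q(735,82)),((-.067,-.067,.012),Q(716,333)),((-.067,.067,.012),Q(457,330))]
def M(yaw): return (R.from_euler('z',yaw)*R.from_euler('y',-.46)).as_matrix()
def rp(p): return np.concatenate([proj("top",M(p[3])@np.array(a)+p[:3])-b for a,b in P]+[[ (p[2]-.064)*500]])
s=least_squares(rp,[.635,-.175,.064,0]); print("plate",s.x,np.rad2deg(s.x[3]),s.fun)
m=M(s.x[3]);g=s.x[:3]+m[:,2]*.038; print("grip",g,"normal",m[:,2],"x",m[:,0])
for a in(.033,-.033): print(Q(598,157) if a>0 else Q(592,290),proj("top",s.x[:3]+m@np.array([a,0,.053])),proj("top",s.x[:3]+m@np.array([a,0,.023])))
get_image("scene")
print("scene grip",[f["point"] for f in place_of("scene","handle_grip")[:1]],proj("scene",g))
print("jig scene",proj("scene",[.66,.192,0]))
E
python3 fit.py
```

```text
jig [0.6484 0.1893 0.3436] 19.68470644300238 [-0.353  -1.2512 -0.6795 -0.2046  0.7915  0.4103  0.2547  1.0827]
plate [ 0.6349 -0.1742  0.0641  0.007 ] 0.39969923572406185 [-0.136   0.0722 -0.1466  0.0693  0.5723  0.1152 -0.1391  0.0403  0.0743
 -0.4142 -0.2306  0.1082  0.0544]
grip [ 0.6181 -0.1743  0.0982] normal [-0.4439 -0.0031  0.8961] x [0.896  0.0063 0.4439]
(149.4, 311.6) [151.2734 313.269 ] [148.1309 311.9204]
(176.0, 310.4) [176.8775 311.6341] [173.1549 310.3552]
scene grip [[159.2, 258.2]] [163.269  259.6535]
jig scene [235.7588 156.6357]
```

```bash
python3 -m creep '[[0.05,0,0,0,0.111],[0.05,0,0,0,0.111],[0.05,0.026,-0.027,0,0],[0.05,0.026,-0.027,0,0],[0.05,0.026,-0.027,0,0],[0.05,0.026,-0.027,0,0],[0.05,0.026,-0.027,0,0],[0.05,0.026,-0.027,0,0],[0.05,0.026,-0.027,0,0],[0.05,0.026,-0.027,0,0]]' 20
```

```text
clock: 2.03
eef_pos: [0.3611, -0.4382, 0.2456]
tool_rot: [180.0, -0.0, 0.4]
wrist_force: [0.7, -0.7, 0.2]
finger_gap: 0.586
```

```bash
python3 -m creep '[[0.05,0.028,-0.0285,0.006,0],[0.05,0.028,-0.0285,0.006,0],[0.05,0.028,-0.0285,0.006,0],[0.05,0.028,-0.0285,0.006,0],[0.05,0.028,-0.0285,0.006,0],[0.05,0.028,-0.0285,0.006,0],[0.05,0.028,-0.0285,0.006,0],[0.05,0.028,-0.0285,0.006,0],[0.05,0.03,-0.033,0.006,0],[0.05,0,0,0,0]]'
```

```text
clock: 2.87
eef_pos: [0.615, -0.1686, 0.1908]
tool_rot: [-179.7, -0.2, 1.1]
wrist_force: [0.6, 1.7, 0.6]
finger_gap: 0.583
```

```bash
python3 - <<'E'
from h import *
a=get_image("top");b=get_image("scene")
f=lambda a,r,c:cv2.resize(a[r:r+80,c:c+80],(400,400),interpolation=cv2.INTER_CUBIC)
cv2.imwrite("pics/c1.png",np.hstack([f(a,118,272),f(b,110,215)])[...,::-1])
s=sense();print(s["eef_pos"],s["finger_gap"])
E
```

```text
[ 0.61089631 -0.17647926  0.19124222] 0.589128090094762
```

View pics/c1.png

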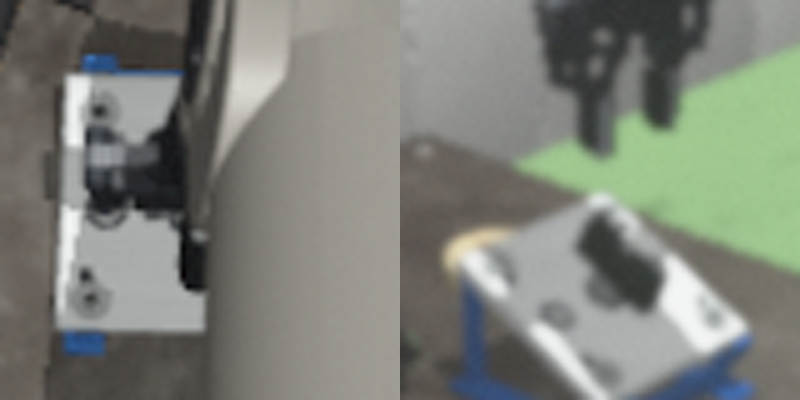

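The gripper stands above the handle: fingers at scene crop (630,110), handle at (625,255). Next I go down with a small correction.

```bash
python3 -m creep '[[0.05,0.006,-0.003,0.008,0],[0.05,0,0,0.015,0],[0.05,0,0,0.015,0],[0.05,0,0,0.015,0],[0.05,0,0,0.014,0],[0.05,0,0,0.01,0],[0.05,0,0,0.008,0],[0.05,0,0,0.005,0],[0.05,0,0,0,0],[0.05,0,0,0,0]]'; python3 - <<'E'
from h import *
a=get_image("top");b=get_image("scene")
f=lambda a,r,c:cv2.resize(a[r:r+80,c:c+80],(600,600),interpolation=cv2.INTER_CUBIC)
cv2.imwrite("pics/c2.png",f(b,110,215)[...,::-1])
s=sense();print(s["eef_pos"],s["finger_gap"],s["wrist_force"],s["tool_rot"])
E
```

```text
clock: 3.8
eef_pos: [0.616, -0.1764, 0.102]
tool_rot: [180.0, -0.0, 0.4]
wrist_force: [-0.3, -0.5, 0.1]
finger_gap: 0.587
[ 0.61640776 -0.17630354  0.10258533] 0.5831543277308167 [-0.15110079 -0.25511406 -0.23999749] [ 1.79978551e+02 -8.42626348e-02  4.36717603e-01]
```

View pics/c2.png

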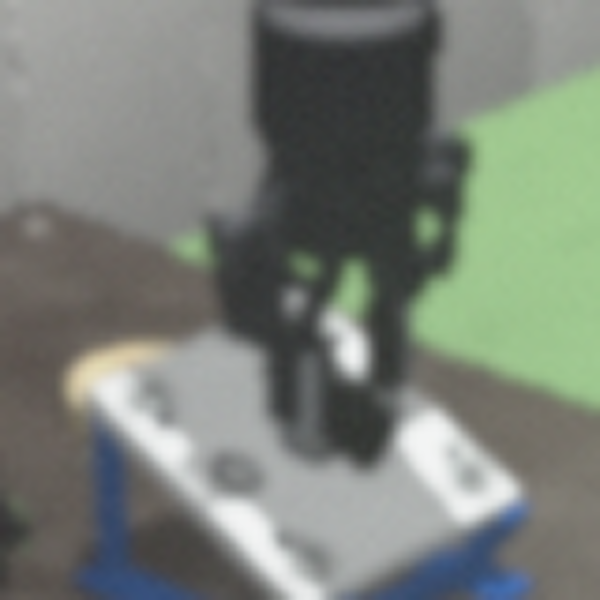

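The fingers straddle the bar at crop (330,400). I lower a little more and close gently.

```bash
python3 -m creep '[[0.05,0,-0.002,0.003,0],[0.05,0,0,0.003,0],[0.05,0,0,0,0],[0.01,0,0,0,0],[0.01,0,0,0,0],[0.01,0,0,0,0],[0.01,0,0,0,0],[0.01,0,0,0,0],[0.01,0,0,0,0],[0.01,0,0,0,0]]' 25
```

```text
clock: 4.73
eef_pos: [0.6156, -0.1735, 0.0958]
tool_rot: [-180.0, 0.0, 0.5]
wrist_force: [-1.9, 3.3, 2.7]
finger_gap: 0.183
```

```bash
python3 -m creep '[[0.01,0,0,0,0],[0.01,0,0,0,0],[0.01,0,0,-0.005,0],[0.01,0,0,-0.008,0],[0.01,0,0,-0.01,0],[0.01,0,0,-0.01,0],[0.01,0,0,-0.01,0],[0.01,0,0,-0.005,0],[0.01,0,0,0,0],[0.01,0,0,0,0]]' 30; python3 - <<'E'
from h import *
b=get_image("scene")
cv2.imwrite("pics/c3.png",cv2.resize(b[90:190,200:320],(720,600),interpolation=cv2.INTER_CUBIC)[...,::-1])
s=sense();print(s["eef_pos"],s["finger_gap"],s["wrist_force"],s["torque"])
E
```

```text
clock: 5.57
eef_pos: [0.616, -0.1742, 0.1443]
tool_rot: [180.0, -0.1, 0.4]
wrist_force: [-0.4, 0.7, -5.5]
finger_gap: 0.183
[ 0.61555034 -0.17414063  0.14364682] 0.17898035179147234 [-0.3433927   0.31039162 -5.81079424] [-0.00527659  0.09174111 -0.03310392]
```

View pics/c3.png

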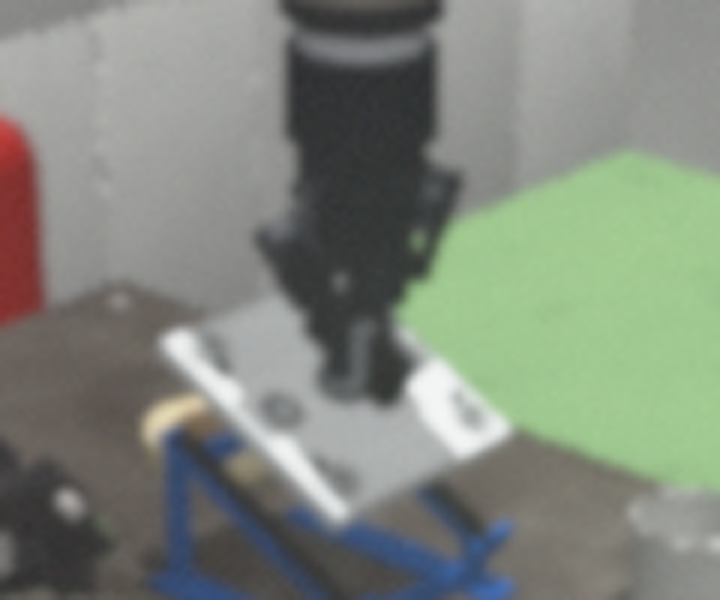

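The plate hangs free of the cradle at crop (340,410) but stays tilted in the pads. It weighs about 5.8 N. I'll ease the grip to 20 N and give it a quick start in +x, so that it swings level.

```bash
python3 -m creep '[[0.01,0,0,-0.02,0],[0.01,0,0,-0.02,0],[0.01,0,0,-0.01,0],[0.01,0,0,0,0],[0.01,0.041,0,0,0],[0.01,0.03,0,0,0],[0.01,0.02,0,0,0],[0.01,0.01,0,0,0],[0.01,0,0,0,0],[0.01,0,0,0,0]]' 20; cat > look.py <<'E'
import sys
from h import *
np.set_printoptions(precision=4,suppress=True)
b=get_image("scene"); m=silhouettes("scene","drill_plate")
s=sense();print(s["clock"],s["eef_pos"],s["tool_rot"],s["finger_gap"],s["wrist_force"],s["torque"])
p=proj("scene",s["eef_pos"]-[0,0,.03]).astype(int); print(p,[(round(f["score"],2),f["rect"]) for f in m[:2]])
r,c=max(p[0]-50,0),max(p[1]-60,0)
cv2.imwrite(f"pics/{sys.argv[1]}.png",cv2.resize(b[r:r+100,c:c+120],(720,600),interpolation=cv2.INTER_CUBIC)[...,::-1]); print("crop origin",r,c)
E
python3 look.py c4
```

```text
clock: 6.45
eef_pos: [0.716, -0.1729, 0.1915]
tool_rot: [-180.0, 0.2, 0.5]
wrist_force: [0.1, -0.5, -6.5]
finger_gap: 0.187
6.55 [ 0.7154 -0.1736  0.1924] [-179.9976    0.1539    0.424 ] 0.18467933102033107 [-0.4097  0.2556 -5.9764] [-0.0294  0.125   0.0259]
[135 236] [(0.68, [201.4, 117.6, 60.2, 36.6])]
crop origin 85 176
```

View pics/c4.png

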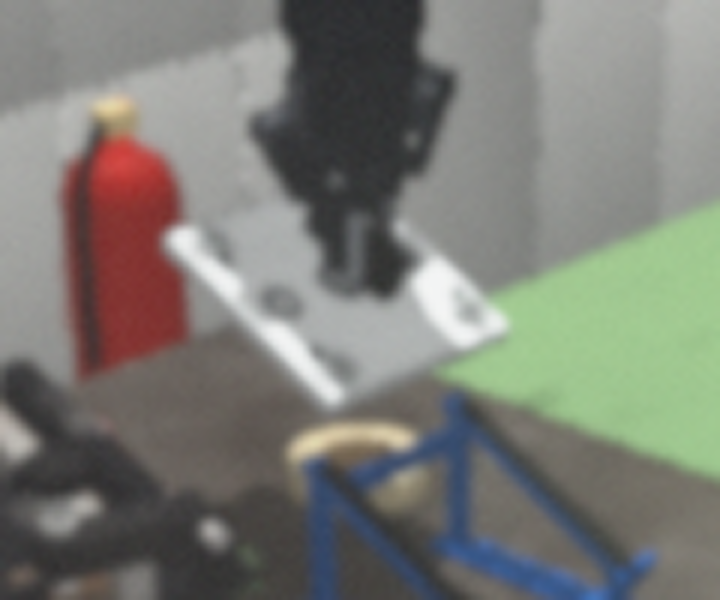

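The plate is still at about 25°, so gravity alone won't level it. The open cradle's two back posts, at crop (315,465) and (455,400), give a symmetric stop. I'll lower the plate's low edge gently onto them so that it turns level in the pads.

```bash
python3 -m creep '[[0.01,0.011,0,0,0],[0.01,0.011,0,0.003,0],[0.01,0.009,0,0.005,0],[0.01,0,0,0.006,0],[0.01,0,0,0.006,0],[0.01,0,0,0.005,0],[0.01,0,0,0.005,0],[0.01,0,0,0.004,0],[0.01,0,0,0.004,0],[0.01,0,0,0,0]]' 20; python3 look.py c5
```

```text
clock: 7.38
eef_pos: [0.7471, -0.173, 0.1546]
tool_rot: [-180.0, 0.1, 0.4]
wrist_force: [-0.2, 0.2, -5.1]
finger_gap: 0.183
7.4833 [ 0.7477 -0.1731  0.1557] [179.9983   0.0074   0.4437] 0.18290321345823918 [-0.4549 -0.7339 -6.3689] [-0.028   0.0556  0.0087]
[143 229] [(0.88, [198.5, 126.4, 54.6, 37.7])]
crop origin 93 169
```

View pics/c5.png

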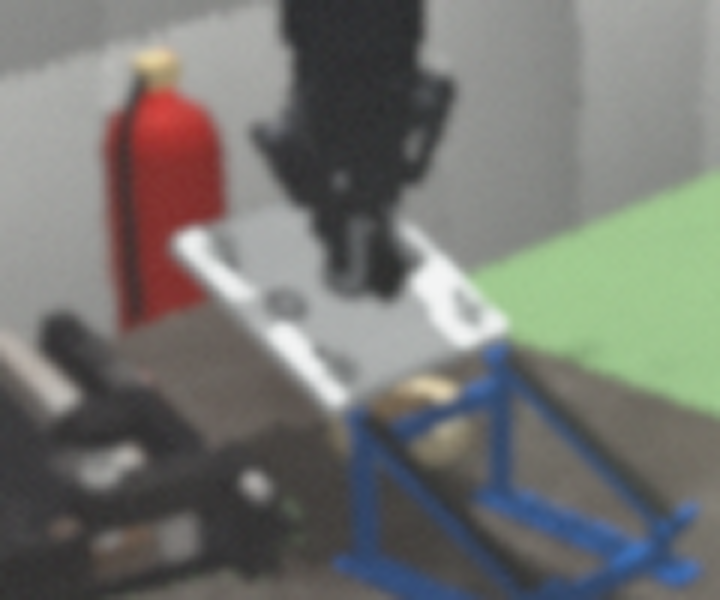

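The low edge sits just over the post tops, at crop (350,400) and (500,345). Now I lower slowly and watch the force.

```bash
python3 -m creep '[[0.01,0,0,0.002,0],[0.01,0,0,0.002,0],[0.01,0,0,0.002,0],[0.01,0,0,0.002,0],[0.01,0,0,0,0],[0.01,0,0,0,0],[0.01,0,0,0,0],[0.01,0,0,0,0],[0.01,0,0,0,0],[0.01,0,0,0,0]]' 20; python3 -c "
from h import *
get_image('scene')
s=sense();print(s['eef_pos'],s['wrist_force'],s['torque'],[(f['score'],f['rect']) for f in silhouettes('scene','drill_plate')[:1]])"
```

```text
clock: 8.32
eef_pos: [0.7484, -0.1731, 0.1482]
tool_rot: [180.0, -0.1, 0.4]
wrist_force: [4.3, -1.6, -3.0]
finger_gap: 0.182
[ 0.74836711 -0.17312929  0.14819703] [ 4.23543416 -0.11156038 -4.38571456] [-0.08441677 -0.8840136  -0.07061372] [(0.62, [196.7, 128.1, 56.2, 34.6])]
```

The +x reaction says the plate's end face is rubbing on the posts, so the edge is slightly too far back. I'll raise, shift 12 mm towards the cradle and lower again.

```bash
python3 -m creep '[[0.01,0.004,0,-0.007,0],[0.01,0,0,-0.007,0],[0.01,0,0,-0.004,0],[0.01,-0.008,0,0,0],[0.01,-0.008,0,0,0],[0.01,0,0,0.006,0],[0.01,0,0,0.005,0],[0.01,0,0,0.003,0],[0.01,0,0,0.002,0],[0.01,0,0,0,0]]' 20; python3 -m creep '[[0.01,0,0,0.002,0],[0.01,0,0,0.002,0],[0.01,0,0,0.001,0],[0.01,0,0,0,0],[0.01,0,0,0,0],[0.01,0,0,0,0],[0.01,0,0,0,0],[0.01,0,0,0,0],[0.01,0,0,0,0],[0.01,0,0,0,0]]' 20;  python3 -c "
from h import *
s=sense();print(s['eef_pos'],s['wrist_force'],s['torque'])"
```

```text
clock: 9.25
eef_pos: [0.7369, -0.1734, 0.1508]
tool_rot: [180.0, -0.1, 0.4]
wrist_force: [1.6, 0.3, 1.0]
finger_gap: 0.186
clock: 10.08
eef_pos: [0.738, -0.1732, 0.1467]
tool_rot: [180.0, -0.3, 0.5]
wrist_force: [3.3, -0.8, 6.3]
finger_gap: 0.185
[ 0.73795814 -0.17318004  0.14667392] [ 3.3108979  -0.75809035  6.34931781] [-0.21503956 -0.3217249   0.02923303]
```

```bash
python3 -m creep '[[0.01,0.001,0,0.002,0],[0.01,0.001,0,0.002,0],[0.01,0.001,0,0.001,0],[0.01,0,0,0.001,0],[0.01,0,0,0,0],[0.01,0,0,0,0],[0.01,0,0,0,0],[0.01,0,0,0,0],[0.01,0,0,0,0],[0.01,0,0,0,0]]' 20;  python3 look.py c6
```

```text
clock: 10.92
eef_pos: [0.7418, -0.1731, 0.1412]
tool_rot: [180.0, -0.4, 0.5]
wrist_force: [5.6, -0.6, 6.0]
finger_gap: 0.18
11.0167 [ 0.7418 -0.1732  0.1412] [179.9579  -0.4133   0.4645] 0.1805556338980575 [ 4.7969 -0.6477  5.9852] [-0.1561 -0.7487  0.0632]
[148 230] [(0.93, [197.5, 131.3, 58.1, 33.0])]
crop origin 98 170
```

View pics/c6.png

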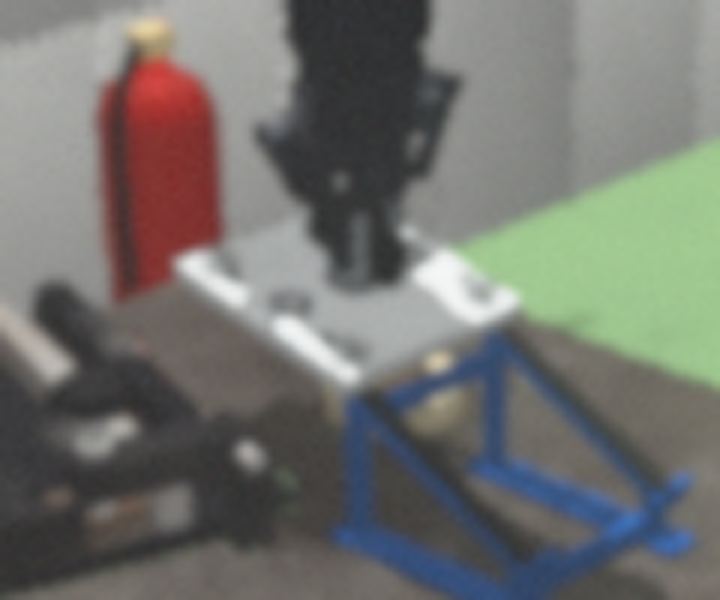

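The plate is turning towards level as intended. I'll estimate the remaining tilt from its left edge, crop (175,262) to (350,385), and its front edge, (350,385) to (520,300).

```bash
cat > tilt.py <<'E'
from h import *
import sys
from scipy.optimize import least_squares
def pts(G,t,yaw=0,g=.041):
    M=(R.from_euler('z',yaw)*R.from_euler('y',-t)).as_matrix()
    return [proj("scene",G+M@(np.array(q)-[0,0,g])) for q in ((.067,.067,.012),(-.067,.067,.012),(-.067,-.067,.012))]
def est(G,obs,yaw):
    f=lambda p:np.concatenate([(np.array(a)-b) for a,b in zip(pts(np.array(G)+[p[1],p[2],p[3]],p[0],yaw),obs)]+[p[1:]*100])
    s=least_squares(f,[.2,0,0,0]); return np.rad2deg(s.x[0]),s.x[1:],s.fun
C=lambda r0,c0:(lambda x,y:(r0+y/6,c0+x/6))
if __name__=="__main__":
    np.set_printoptions(precision=3,suppress=True)
    for o,tcp,pp in(((93,169),(.7477,-.1731,.1557),[(172,240),(345,400),(508,325)]),((98,170),(.7418,-.1732,.1412),[(175,262),(352,380),(520,298)])):
        print(est(np.array(tcp)+[0,0,.005],[C(*o)(*q) for q in pp],.007))
E
python3 tilt.py
```

```text
(np.float64(24.71308657043003), array([ 0.002, -0.001,  0.   ]), array([ 0.049,  0.252,  0.279, -1.153, -0.305,  0.979,  0.163, -0.134,
        0.036]))
(np.float64(11.872600499208566), array([0.005, 0.   , 0.003]), array([-0.01 , -0.098, -0.127, -0.534,  0.287,  0.787,  0.474,  0.015,
        0.323]))
```

```bash
cat > t2.py <<'E'
from tilt import *
np.set_printoptions(precision=3,suppress=True)
get_image("scene"); s=sense(); print(s["clock"],s["eef_pos"],s["tool_rot"],s["wrist_force"],s["torque"],s["finger_gap"])
m=silhouettes("scene","drill_plate")[0]; g=m["region"]
r,c=np.nonzero(g); a=np.argmin(c-.0*r);b=np.argmax(r);d=np.argmax(c)
o=[(np.median(r[c==c.min()]),c.min()),(r.max()-2,np.median(c[r==r.max()])),(np.median(r[c==c.max()])-2,c.max())]
print(o,m["score"]); yaw=np.deg2rad(s["tool_rot"][2]); print(est(s["eef_pos"]+[0,0,.005],o,yaw))
E
python3 t2.py
python3 -m creep '[[0.01,0.001,0,0.002,0],[0.01,0.001,0,0.001,0],[0.01,0.001,0,0.001,0],[0.01,0,0,0.001,0],[0.01,0,0,0.001,0],[0.01,0,0,0,0],[0.01,0,0,0,0],[0.01,0,0,0,0],[0.01,0,0,0,0],[0.01,0,0,0,0]]' 20; python3 t2.py
```

```text
11.0667 [ 0.742 -0.173  0.141] [179.957  -0.414   0.469] [ 4.587 -1.284  5.434] [-0.163 -0.7    0.072] 0.18171468885136158
[(np.float64(142.5), np.int64(199)), (np.int64(160), np.float64(227.5)), (np.float64(146.5), np.int64(256))] 0.78
(np.float64(8.736737580283407), array([0.008, 0.001, 0.004]), array([-0.049, -0.691, -0.028,  0.033,  0.268,  0.892,  0.845,  0.112,
        0.391]))
clock: 11.95
eef_pos: [0.7451, -0.173, 0.1352]
tool_rot: [180.0, -0.4, 0.5]
wrist_force: [7.2, -1.1, 7.0]
finger_gap: 0.183
12.0 [ 0.745 -0.173  0.135] [179.962  -0.447   0.469] [7.136 0.705 6.017] [-0.071 -1.043  0.035] 0.1851826350113209
[(np.float64(146.0), np.int64(199)), (np.int64(161), np.float64(227.5)), (np.float64(146.5), np.int64(254))] 0.59
(np.float64(4.110926694893866), array([0.012, 0.001, 0.002]), array([-0.044, -1.237, -0.527, -0.617,  0.776,  2.198,  1.167,  0.052,
        0.176]))
```

```bash
python3 -m creep '[[0.01,0.001,0,0.001,0],[0.01,0,0,0.001,0],[0.01,0,0,0.001,0],[0.01,0,0,0.001,0],[0.01,0,0,0,0],[0.01,0,0,0,0],[0.01,0,0,-0.005,0],[0.01,0,0,-0.02,0],[0.01,0,0,-0.02,0],[0.01,0,0,-0.02,0]]' 20; python3 look.py c7; python3 t2.py
```

```text
clock: 12.88
eef_pos: [0.7407, -0.1727, 0.1914]
tool_rot: [-179.9, 0.4, 0.5]
wrist_force: [0.3, -0.3, -5.5]
finger_gap: 0.182
12.9833 [ 0.7437 -0.1732  0.196 ] [179.9742  -0.1798   0.4409] 0.1870780820010508 [ 1.6101 -0.4819 -5.0204] [ 0.0028 -0.0527  0.0586]
[132 229] [(0.66, [198.9, 120.5, 58.2, 23.9])]
crop origin 82 169
13.0333 [ 0.743 -0.173  0.194] [179.998  -0.023   0.448] [ 0.378 -0.037 -6.154] [ 0.009  0.076 -0.001] 0.1804060651109449
[(np.float64(129.5), np.int64(198)), (np.int64(141), np.float64(227.5)), (np.float64(128.0), np.int64(256))] 0.91
(np.float64(0.2890279508402109), array([0.01 , 0.001, 0.006]), array([ 0.066, -0.643, -0.258, -0.336,  0.461,  1.281,  1.04 ,  0.147,
        0.578]))
```

View pics/c7.png

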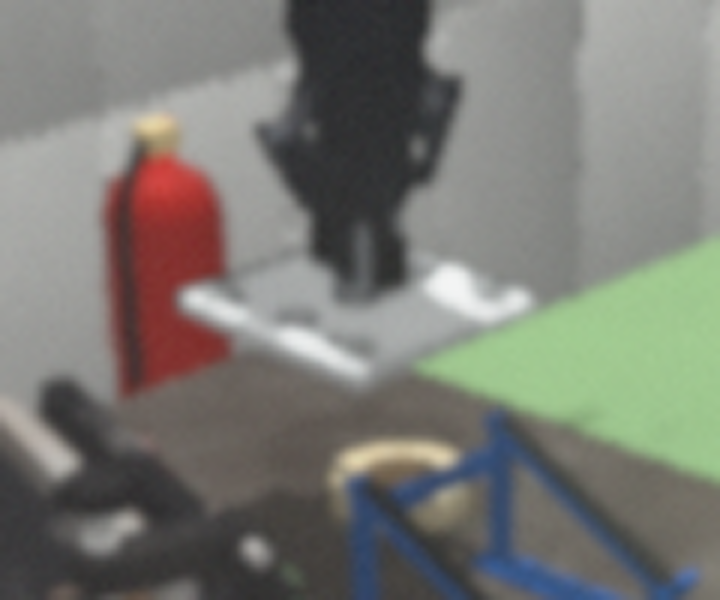

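The plate now hangs near level, with corners at crop (180,298), (365,378) and (533,298). I'll check the tilt from these and work out the move to the jig.

```bash
python3 - <<'E'
from tilt import *
print(est(np.array([.743,-.173,.199]),[C(82,169)(*q) for q in [(180,296),(365,374),(533,296)]],.007))
# jig seen in both cameras: refine from pins in scene
b=get_image("scene"); 
cv2.imwrite("pics/jig_scene.png",cv2.resize(b[200:265,110:200],(720,520),interpolation=cv2.INTER_CUBIC)[...,::-1])
for n in("drill_jig","ring_blank"): print(n,[(round(f["score"],2),np.round(f["rect"],1)) for f in silhouettes("scene",n)[:3]])
j=[.6484,.1893]
for dz,n in((0,"o"),(.014,"r")):
  print(n,proj("scene",[*j,dz]))
th=np.linspace(0,6.28,200)
for r,z in((.094,.0),(.094,.014),(.0835,.03)):
  q=np.array([proj("scene",[j[0]+r*np.cos(t),j[1]+r*np.sin(t),z]) for t in th]); print(r,z,q.min(0)[::-1],q.max(0)[::-1])
  q=np.array([proj("top",[j[0]+r*np.cos(t),j[1]+r*np.sin(t),z]) for t in th]); print(" top",q.min(0)[::-1],q.max(0)[::-1])
for y in(.044,-.044):
  p=np.array(j)+R.from_euler('z',.3436).as_matrix()[:2,:2]@[0,y]; print("pin tip",[ (proj("scene",[*p,.06])-[200,110])[::-1]*8])
E
```

```text
(np.float64(2.3717380955104477), array([ 0.00294251,  0.00046104, -0.00138766]), array([-0.04615159, -0.01618817, -0.2377354 , -0.91853179,  0.28765246,
        1.07672042,  0.29425107,  0.04610412, -0.13876605]))
drill_jig [(0.56, array([119.8, 206.4,  72.3,  56. ]))]
ring_blank [(0.92, array([128.1, 212.7,  62.4,  38.3])), (0.71, array([206. , 251.8,  51.5,  39.1]))]
o [237.0366134 160.0598301]
r [232.73859704 159.45758889]
0.094 0.0 [123.66341248 217.71875146] [195.46323275 259.40207013]
 top [140.66850308 120.89600064] [209.06971278 188.45295634]
0.094 0.014 [122.82140502 213.60460483] [195.08195531 254.91125533]
 top [139.28743155 119.54101528] [208.49819815 187.88354125]
0.0835 0.03 [126.04069435 210.82721209] [190.6632169  247.08151548]
 top [141.58361667 121.76411739] [203.9059022  183.28950909]
pin tip [array([298.94997612, 216.88785701])]
pin tip [array([454.82506574,  79.34222622])]
```

View pics/jig_scene.png

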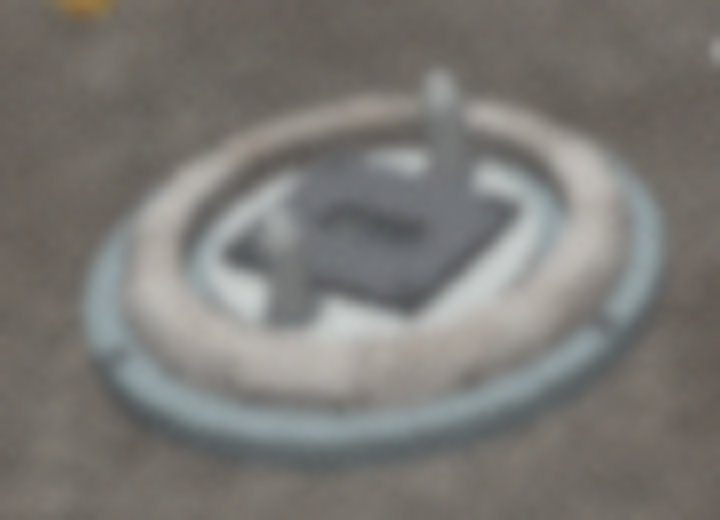

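The scene view of the jig shows pin tips at crop (440,72) and (282,213), and the slot at (375,222). The disc spans 82 to 662 across and reaches 462 at the bottom. I'll fit the jig jointly from both cameras, with the half-pixel resize offset corrected, and refit the plate the same way.

```bash
cat > jf.py <<'E'
from h import *
from scipy.optimize import least_squares
np.set_printoptions(precision=4,suppress=True)
T=lambda x,y:np.array([(y+.5)/5-.5+114,(x+.5)/5-.5+132])
S=lambda x,y:np.array([(y+.5)/8-.5+200,(x+.5)/8-.5+110])
th=np.linspace(0,6.283,240)
def ext(c,p,r,z):
    q=np.array([proj(c,[p[0]+r*np.cos(t),p[1]+r*np.sin(t),z]) for t in th]); return q.min(0),q.max(0)
def f(p,cams):
    M=R.from_euler('z',p[2]).as_matrix(); w=lambda a:M@np.array(a)+[p[0],p[1],0]; o=[]
    if "scene" in cams:
        o+=[proj("scene",w((0,.044,.06)))-S(282,212),proj("scene",w((0,-.044,.06)))-S(440,72)]
        a,b=ext("scene",p,.094,.014); o+=[[a[1]-S(82,0)[1],b[1]-S(664,0)[1]]]; a,b=ext("scene",p,.094,0); o+=[[b[0]-S(0,462)[0]]]
    if "top" in cams:
        o+=[proj("top",w((0,.044,.045)))-T(124,213),proj("top",w((0,-.044,.045)))-T(278,163),proj("top",w((0,0,.029)))-T(202,188)]
        a,b=ext("top",p,.094,.014); o+=[(a-T(32,25)),(b-T(377,368))]
    return np.concatenate(o)
for c in(("scene",),("top",),("scene","top")):
    s=least_squares(f,[.648,.189,.34],args=(c,)); print(c,s.x,np.rad2deg(s.x[2]),s.fun)
E
python3 jf.py; sed -i 's#Q=lambda.*#Q=lambda x,y:((y+.5)/5-.5+118,(x-399.5)/5-.5+272)#' fit.py; python3 fit.py|grep -E "plate|grip"
```

```text
plate [ 0.636  -0.1732  0.0641  0.0068] 0.3907402929005118 [-0.1383  0.0742 -0.144   0.0676  0.5625  0.1131 -0.1412  0.0324  0.0841
grip [ 0.6191 -0.1733  0.0982] normal [-0.4439 -0.003   0.8961] x [0.896  0.0061 0.4439]
scene grip [[122.8, 227.2]] [163.282  259.1822]Traceback (most recent call last):
  File "jf.py", line 19, in <module>
    s=least_squares(f,[.648,.189,.34],args=(c,)); print(c,s.x,np.rad2deg(s.x[2]),s.fun)
    return func(*args, **kwargs)
    vector_fun = VectorFunction(
        fun_wrapped,
    ...<6 lines>...
        workers=workers
    )
    self.J, dct = approx_derivative(
                  ~~~~~~~~~~~~~~~~~^
        self.fun_wrapped, self.x, f0=self.f, **finite_diff_options
        ^^^^^^^^^^^^^^^^^^^^^^^^^^^^^^^^^^^^^^^^^^^^^^^^^^^^^^^^^^
    )
    ^
    J, _nfev = _dense_difference(fun_wrapped, x0, f0, h,
               ~~~~~~~~~~~~~~~~~^^^^^^^^^^^^^^^^^^^^^^^^
                             use_one_sided, method,
                             ^^^^^^^^^^^^^^^^^^^^^^
                             mf)
                             ^^^
    df = [f_eval - f0 for f_eva
[... 395 characters left out ...]
scene",p,.094,.014); o+=[[a[1]-S(82,0)[1],b[1]-S(664,0)[1]]]; a,b=ext("scene",p,.094,0); o+=[[b[0]-S(0,462)[0]]]
                                                                               ~~~^^^^^^^^^^^^^^^^^^
  File "jf.py", line 8, in ext
    q=np.array([proj(c,[p[0]+r*np.cos(t),p[1]+r*np.sin(t),z]) for t in th]); return q.min(0),q.max(0)
                ~~~~^^^^^^^^^^^^^^^^^^^^^^^^^^^^^^^^^^^^^^^^^
  File "h.py", line 10, in proj
    K,T=cal(n); q=K@(T[:3,:3].T@(np.array(p)-T[:3,3])); return (q[:2]/q[2])[::-1]
        ~~~^^^
  File "h.py", line 5, in cal
    c=calibration(n); return np.array(c["camera_matrix"]),np.array(c["pose"])
ValueError: time passes only in moves, steps and waits
```

```bash
sed -i 's/^def cal(n):/import functools\n@functools.cache\ndef cal(n):/' h.py; python3 jf.py
```

```text
('scene',) [0.6589 0.19   0.3415] 19.567077347440193 [-0.4309 -0.1189  0.0701 -0.2604  0.5816 -0.2122  0.4154]
('top',) [0.6499 0.1911 0.3436] 19.686479506333896 [-0.3973 -1.3217 -0.7046 -0.3345  0.6168  0.1697  0.3895  0.6624  0.1143
  0.8669]
('scene', 'top') [0.6521 0.1918 0.3413] 19.555501600974626 [ 0.9018  0.8145  1.2424  0.7108  1.3716  0.8878  1.9321 -1.2653 -1.586
 -1.4979 -0.5822 -0.2026 -0.0831 -0.4071  0.4191 -0.7077  0.6104]
```

The single-camera fits differ by about 9 mm in x (0.659 from scene, 0.650 from top), so I go to the middle. At hover, plate and jig can be compared in one camera, where the bias cancels. I firm up the grip for the transfer.

```bash
python3 -m creep '[[0.01,-0.02,-0.005,-0.008,0],[0.01,-0.03,-0.015,-0.008,0],[0.01,-0.03,-0.025,-0.004,0],[0.01,-0.01,-0.035,0,0],[0.01,0,-0.035,0,0],[0.01,0,-0.035,0,0],[0.01,0,-0.035,0,0],[0.01,0,-0.035,0,0],[0.01,0,-0.035,0,0],[0.01,0,-0.035,0,0]]' 40; python3 -m creep '[[0.01,0,-0.03,0,0],[0.01,0,-0.022,0,0],[0.01,0,-0.013,0.01,0],[0.01,0,-0.007,0.015,0],[0.01,0,0,0.02,0],[0.01,0,0,0.02,-0.085],[0.01,0,0,0.01,-0.085],[0.01,0,0,0.005,-0.085],[0.01,0,0,0,-0.08],[0.01,0,0,0,0]]'; python3 -c "
from h import *
s=sense();print(s['eef_pos'],s['tool_rot'],s['wrist_force'],s['torque'])"
```

```text
clock: 14.17
eef_pos: [0.65, 0.1177, 0.2133]
tool_rot: [180.0, 0.0, 0.4]
wrist_force: [0.6, -0.0, -6.1]
finger_gap: 0.178
clock: 15.0
eef_pos: [0.6493, 0.185, 0.1309]
tool_rot: [179.9, 0.2, 19.6]
wrist_force: [-0.1, -1.1, -4.8]
finger_gap: 0.179
[0.64928489 0.18495104 0.13085267] [179.92654402   0.23719272  19.64168861] [-0.1271347  -1.08748049 -4.78084175] [-0.01391109  0.00979596 -0.00349593]
```

```bash
python3 -m creep '[[0.01,0.005,-0.002,0.004,0],[0.01,0,0,0.004,0],[0.01,0,0,0.004,0],[0.01,0,0,0.003,0],[0.01,0,0,0,0],[0.01,0,0,0,0],[0.01,0,0,0,0],[0.01,0,0,0,0],[0.01,0,0,0,0],[0.01,0,0,0,0]]'; python3 - <<'E'
from h import *
np.set_printoptions(precision=4,suppress=True)
b=get_image("scene"); s=sense(); print(s["eef_pos"],s["tool_rot"],s["wrist_force"])
cv2.imwrite("pics/h1.png",cv2.resize(b[185:260,105:205],(800,600),interpolation=cv2.INTER_CUBIC)[...,::-1])
# predictions (crop px) using scene-fit jig and robot plate
S=lambda rc:(((rc[1]-105+.5)*8-.5).round(),((rc[0]-185+.5)*8-.5).round())
M=R.from_euler('z',.3415).as_matrix()
for q in((.067,.067),(-.067,.067),(-.067,-.067),(.067,-.067),(0,.044),(0,-.044)):
    print(q,S(proj("scene",M@np.array([*q,.0])+[.6589,.19,s["eef_pos"][2]+.005-.030])))
E
```

```text
clock: 15.83
eef_pos: [0.6541, 0.1918, 0.119]
tool_rot: [180.0, -0.0, 19.6]
wrist_force: [0.1, -0.6, -5.5]
finger_gap: 0.18
[0.6541 0.1918 0.1189] [179.9982  -0.0188  19.6356] [ 0.2365  0.2204 -5.4292]
(0.067, 0.067) (np.float64(85.0), np.float64(230.0))
(-0.067, 0.067) (np.float64(445.0), np.float64(324.0))
(-0.067, -0.067) (np.float64(677.0), np.float64(113.0))
(0.067, -0.067) (np.float64(341.0), np.float64(37.0))
(0, 0.044) (np.float64(307.0), np.float64(238.0))
(0, -0.044) (np.float64(467.0), np.float64(106.0))
```

View pics/h1.png

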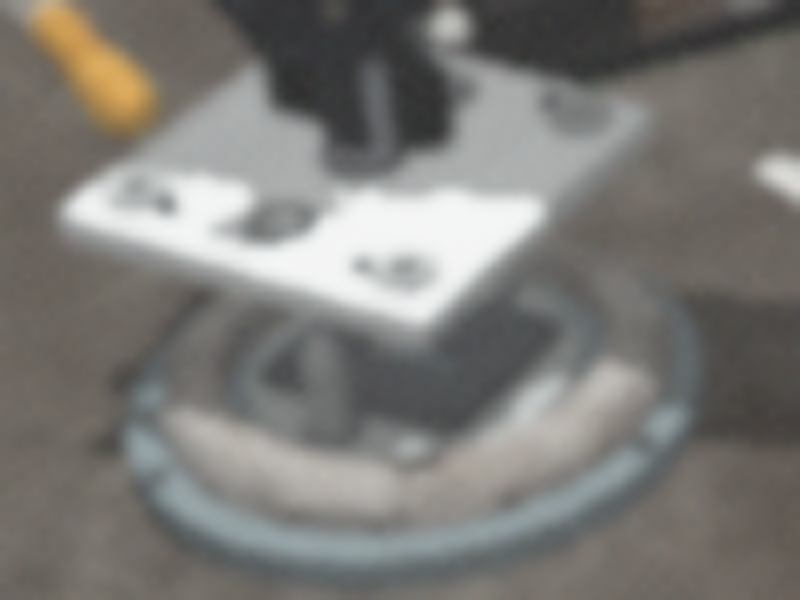

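That is the 12th and last view. It shows the plate's top corners at (58,210), (430,325) and (652,108), and the left hole at (275,220). I'll fit the plate's offset from the jig in this same camera.

```bash
python3 - <<'E'
from h import *
from scipy.optimize import least_squares
np.set_printoptions(precision=4,suppress=True)
S=lambda x,y:np.array([(y+.5)/8-.5+185,(x+.5)/8-.5+105])
O=[((.067,.067,.012),S(58,210)),((-.067,.067,.012),S(430,325)),((-.067,-.067,.012),S(652,108)),((0,.044,.012),S(275,220))]
tcp=np.array([.6541,.1918,.1189])
for sd in (.0,.001,):
  def f(p,full=True):
    M=(R.from_euler('z',p[2])*R.from_euler('y',-p[3])).as_matrix()
    G=np.array([p[0],p[1],tcp[2]+.005+p[4]])
    return np.concatenate([proj("scene",G+M@(np.array(a)-[0,0,.042]))-b for a,b in O]+[[p[4]*(1e4 if sd==0 else 500)],[(p[3])*10]])
  s=least_squares(f,[.654,.19,.34,.03,0]); p=s.x
  M=(R.from_euler('z',p[2])*R.from_euler('y',-p[3])).as_matrix(); c=np.array([p[0],p[1],.1239+p[4]])-M@[0,0,.042]
  print(p,np.rad2deg(p[2:4]),"centre",c,s.fun)
  d=np.array([.6589,.19])-c[:2]; print("move world",d)
E
```

```text
[0.6697 0.1906 0.3675 0.0685 0.    ] [21.0553  3.9266] centre [0.6724 0.1916 0.082 ] [-0.1565  0.0384 -0.6038 -0.517   0.2218 -0.4864  0.7357  0.9548  0.0073
  0.6853]
move world [-0.0135 -0.0016]
[0.6693 0.1908 0.3675 0.0685 0.0003] [21.0564  3.9246] centre [0.672  0.1919 0.0823] [-0.1574  0.0205 -0.5997 -0.5115  0.2131 -0.4693  0.7348  0.9509  0.1417
  0.685 ]
move world [-0.0131 -0.0019]
```

The scene camera suggests about −13 mm in x and the top camera about −6 mm. As a cross-check I'll fit the plate outline in the top camera numerically, since the jig's pose there is precise.

```bash
cat > topfit.py <<'E'
from h import *
from scipy.optimize import least_squares
np.set_printoptions(precision=4,suppress=True)
im=get_image("top"); cv2.imwrite("pics/top_h.png",im[...,::-1])
m=silhouettes("top","drill_plate"); print([(round(f["score"],2),f["rect"]) for f in m[:2]],[(round(f["score"],2),f["point"]) for f in place_of("top","drill_plate")[:2]])
s=sense(); z=s["eef_pos"][2]+.005-.030; t0=s["eef_pos"]; print(t0,s["tool_rot"],s["wrist_force"])
def quad(p,n=40):
    c=np.array([[1,1],[-1,1],[-1,-1],[1,-1]])*.067; M=R.from_euler('z',p[2]).as_matrix()
    return np.array([proj("top",M@np.array([*q,0])+[p[0],p[1],z])[::-1] for q in c],np.float32)
k=(m[0]["region"]).astype(np.uint8); cn=max(cv2.findContours(k,0,1)[0],key=cv2.contourArea)[:,0].astype(float)
def f(p):
    q=quad(p).reshape(-1,1,2); return [cv2.pointPolygonTest(q,(float(a),float(b)),True) for a,b in cn]
for x0 in(.645,.66):
    r=least_squares(f,[x0,t0[1],np.deg2rad(s["tool_rot"][2])],loss="cauchy",f_scale=.5,diff_step=1e-3); e=np.abs(f(r.x)); print(r.x,np.rad2deg(r.x[2]),"inliers",(e<1).sum(),len(e),quad(r.x).round(1).tolist())
h=cv2.inRange(cv2.cvtColor(im,cv2.COLOR_RGB2HSV),(0,0,150),(180,60,255)); print("white bbox near jig",cv2.boundingRect(h[110:200,130:215]))
E
python3 topfit.py
```

```text
[(0.84, [169.1, 108.8, 30.0, 55.2])] [(0.56, [144.6, 169.7])]
[0.654  0.1917 0.1188] [179.9952  -0.0041  19.6385] [-0.1026 -0.5249 -5.7448]
[0.6616 0.1933 0.356 ] 20.39898638122347 inliers 83 151 [[133.39999389648438, 126.19999694824219], [149.3000030517578, 175.60000610351562], [199.89999389648438, 158.5], [183.39999389648438, 109.4000015258789]]
[0.6616 0.1933 0.3564] 20.41781123329762 inliers 83 151 [[133.39999389648438, 126.30000305175781], [149.3000030517578, 175.60000610351562], [199.89999389648438, 158.5], [183.39999389648438, 109.5]]
white bbox near jig (0, 0, 77, 90)
```

The two cameras now agree: top says −11.7 and −2.2 mm with −0.75° yaw, scene says −13 and −2 mm with −1.5°. I correct by −12 and −2 mm with −1°, then approach the pin tips.

```bash
python3 -m creep '[[0.01,-0.006,-0.001,0,0.009],[0.01,-0.006,-0.001,0,0.008],[0.01,0,0,0,0],[0.01,0,0,0.004,0],[0.01,0,0,0.004,0],[0.01,0,0,0.004,0],[0.01,0,0,0.003,0],[0.01,0,0,0.002,0],[0.01,0,0,0,0],[0.01,0,0,0,0]]' 30;python3 topfit.py
```

```text
clock: 16.87
eef_pos: [0.642, 0.1896, 0.1015]
tool_rot: [-180.0, 0.0, 18.7]
wrist_force: [0.0, 0.5, -5.7]
finger_gap: 0.178
[(0.59, [169.6, 118.0, 30.1, 55.6])] [(0.9, [148.3, 170.7])]
[0.6422 0.1897 0.102 ] [-179.9997   -0.0265   18.6631] [ 0.6762 -0.8852 -5.1605]
[0.6495 0.1912 0.3424] 19.61732315584498 inliers 82 148 [[136.10000610351562, 132.10000610351562], [151.10000610351562, 181.0], [201.1999969482422, 164.8000030517578], [185.60000610351562, 116.0999984741211]]
[0.6495 0.1912 0.3424] 19.6174081066447 inliers 82 148 [[136.10000610351562, 132.10000610351562], [151.10000610351562, 181.0], [201.1999969482422, 164.8000030517578], [185.60000610351562, 116.0999984741211]]
white bbox near jig (0, 0, 77, 90)
```

The plate outline is now at (0.6495, 0.1912, 19.6°) against the jig's (0.6499, 0.1911, 19.6°). I lower over the pin noses.

```bash
python3 -m creep '[[0.01,0,0,0.002,0],[0.01,0,0,0.002,0],[0.01,0,0,0.002,0],[0.01,0,0,0.002,0],[0.01,0,0,0.002,0],[0.01,0,0,0.001,0],[0.01,0,0,0.001,0],[0.01,0,0,0,0],[0.01,0,0,0,0],[0.01,0,0,0,0]]' 25;python3 -c "
from h import *
s=sense();print(s['eef_pos'],s['tool_rot'],s['wrist_force'],s['torque'])"
```

```text
clock: 17.85
eef_pos: [0.6421, 0.1897, 0.0898]
tool_rot: [-180.0, -0.0, 18.7]
wrist_force: [-0.6, 0.1, -5.5]
finger_gap: 0.177
[0.6420564  0.18973785 0.0898187 ] [-1.79996310e+02 -8.36160837e-03  1.86683253e+01] [-0.62516655  0.07008484 -5.5085516 ] [ 0.10864277  0.06536061 -0.00815019]
```

No contact yet. I continue slowly, down to about 44 mm under the plate.

```bash
python3 -m creep '[[0.01,0,0,0.001,0],[0.01,0,0,0.001,0],[0.01,0,0,0.001,0],[0.01,0,0,0.001,0],[0.01,0,0,0.001,0],[0.01,0,0,0.001,0],[0.01,0,0,0.001,0],[0.01,0,0,0.001,0],[0.01,0,0,0,0],[0.01,0,0,0,0]]' 25;python3 -c "
from h import *
s=sense();print(s['eef_pos'],s['tool_rot'],s['wrist_force'],s['torque'])"
```

```text
clock: 18.68
eef_pos: [0.6419, 0.1907, 0.0817]
tool_rot: [-179.9, -0.0, 18.7]
wrist_force: [-1.5, 4.4, -4.0]
finger_gap: 0.182
[0.64187464 0.19067828 0.08167528] [-1.79936669e+02 -2.39738179e-02  1.87066509e+01] [-1.52504862  4.38991605 -4.03766897] [1.24060773 0.38527142 0.06400355]
```

The pins nudge the plate about +y (4 N). I yield 1.5 mm that way and continue.

```bash
python3 -m creep '[[0.01,0,-0.0016,0,0],[0.01,0,0,0,0],[0.01,0,0,0.001,0],[0.01,0,0,0.001,0],[0.01,0,0,0.001,0],[0.01,0,0,0.001,0],[0.01,0,0,0,0],[0.01,0,0,0,0],[0.01,0,0,0,0],[0.01,0,0,0,0]]' 25;python3 -c "
from h import *
s=sense();print(s['eef_pos'],s['tool_rot'],s['wrist_force'],s['torque'])"
```

```text
clock: 19.52
eef_pos: [0.6415, 0.1909, 0.0775]
tool_rot: [180.0, 0.0, 18.7]
wrist_force: [0.5, 2.3, -5.6]
finger_gap: 0.177
[0.64152823 0.19093678 0.07753042] [1.79987483e+02 1.03221764e-02 1.86592013e+01] [ 0.47901672  2.3435924  -5.6004076 ] [ 0.52241272 -0.09036369  0.00471135]
```

```bash
python3 -m creep '[[0.01,0,-0.0007,0.001,0],[0.01,0,0,0.001,0],[0.01,0,0,0.001,0],[0.01,0,0,0.001,0],[0.01,0,0,0.001,0],[0.01,0,0,0.001,0],[0.01,0,0,0,0],[0.01,0,0,0,0],[0.01,0,0,0,0],[0.01,0,0,0,0]]' 20;python3 -c "
from h import *
s=sense();print(s['eef_pos'],s['tool_rot'],s['wrist_force'],s['torque'])"
```

```text
clock: 20.35
eef_pos: [0.6413, 0.1918, 0.0718]
tool_rot: [180.0, -0.0, 18.7]
wrist_force: [0.9, 0.2, -5.8]
finger_gap: 0.181
[0.64133842 0.19180095 0.07179054] [ 1.79996649e+02 -3.18394765e-03  1.86656515e+01] [ 0.9011877   0.20175464 -5.81897702] [-0.02811514  0.05228117  0.03275253]
```

Free running down the pins. On to the ring.

```bash
python3 -m creep '[[0.01,0,0,0.001,0],[0.01,0,0,0.001,0],[0.01,0,0,0.001,0],[0.01,0,0,0.001,0],[0.01,0,0,0.001,0],[0.01,0,0,0,0],[0.01,0,0,0,0],[0.01,0,0,0,0],[0.01,0,0,0,0],[0.01,0,0,0,0]]' 20;python3 -c "
from h import *
s=sense();print(s['eef_pos'],s['tool_rot'],s['wrist_force'],s['torque'])"
```

```text
clock: 21.18
eef_pos: [0.6416, 0.1919, 0.0671]
tool_rot: [-180.0, -0.0, 18.7]
wrist_force: [-0.3, -0.9, -1.7]
finger_gap: 0.178
[0.64162041 0.19193773 0.06708636] [-1.79998746e+02 -4.40154179e-02  1.86628832e+01] [-0.2559421  -0.88041389 -1.74299093] [-0.07003862  0.19041838  0.02083097]
```

The ring is taking load. I press the last bit to lay it flat.

```bash
python3 -m creep '[[0.01,0,0,0.001,0],[0.01,0,0,0.001,0],[0.01,0,0,0.001,0],[0.01,0,0,0,0],[0.01,0,0,0,0],[0.01,0,0,0,0],[0.01,0,0,0,0],[0.01,0,0,0,0],[0.01,0,0,0,0],[0.01,0,0,0,0]]' 20;python3 -c "
from h import *
s=sense();print(s['eef_pos'],s['tool_rot'],s['wrist_force'],s['torque'])"
```

```text
clock: 22.02
eef_pos: [0.6426, 0.1923, 0.065]
tool_rot: [-180.0, -0.2, 18.7]
wrist_force: [1.4, -0.2, 6.0]
finger_gap: 0.179
[0.64258196 0.19226299 0.0650046 ] [-1.79999273e+02 -1.63810474e-01  1.86554551e+01] [ 1.41902995 -0.20838902  6.02533925] [-0.17046074  0.30918686  0.01382247]
```

12 N of support at the expected home height. I release so that the plate settles flat, re-centre along the bar (+7 mm) and regrip.

```bash
python3 -m creep '[[0.04,0,0,0,0],[0.04,0,0,0,0],[0.04,0,0,0,0],[0.04,0,0,0,0],[0.04,0.003,0,0,0],[0.04,0.003,0,0,0],[0.04,0,0,0,0],[0.04,0,0,0,0],[0.04,0,0,0,0],[0.04,0,0,0,0]]' 40;python3 topfit.py; python3 t2.py
```

```text
clock: 22.85
eef_pos: [0.6469, 0.1937, 0.0637]
tool_rot: [180.0, 0.0, 18.7]
wrist_force: [0.0, -0.1, -0.1]
finger_gap: 0.471
[(0.71, [172.3, 121.9, 29.8, 47.6])] [(0.89, [149.4, 173.0])]
[0.6469 0.1937 0.0637] [179.9984   0.0051  18.6652] [-0.163   0.7505 -0.4409]
[0.6527 0.1928 0.3315] 18.99256548092002 inliers 73 135 [[139.6999969482422, 134.0], [153.6999969482422, 181.5], [202.3000030517578, 166.3000030517578], [187.8000030517578, 119.0999984741211]]
[0.6527 0.1928 0.3315] 18.99229677466121 inliers 73 135 [[139.6999969482422, 134.0], [153.6999969482422, 181.5], [202.3000030517578, 166.3000030517578], [187.8000030517578, 119.0999984741211]]
white bbox near jig (0, 0, 77, 90)
23.05 [0.647 0.194 0.064] [179.999   0.004  18.667] [-0.513  0.308 -0.714] [-0.049  0.016 -0.003] 0.4676504610182744
[(np.float64(232.0), np.int64(119)), (np.int64(244), np.float64(161.0)), (np.float64(216.5), np.int64(190))] 0.87
(np.float64(-1.2578965344428643), array([0.009, 0.001, 0.001]), array([ 0.174, -0.955, -0.044,  0.579, -0.035,  0.551,  0.871,  0.063,
        0.124]))
```

The plate lies level to within the estimate. I regrip at the bar centre.

```bash
python3 -m creep '[[0.04,0.001,0,0,0],[0.01,0,0,0,0],[0.01,0,0,0,0],[0.01,0,0,0,0],[0.01,0,0,0,0],[0.01,0,0,0,0],[0.01,0,0,0,0],[0.01,0,0,0,0.04],[0.01,0,0,0,0.06],[0.01,0,0,0,0.06]]' 40;python3 -c "
from h import *
s=sense();print(s['eef_pos'],s['tool_rot'],s['wrist_force'],s['torque'],s['joint_pos'])"
```

```text
clock: 23.93
eef_pos: [0.6479, 0.1945, 0.0639]
tool_rot: [-180.0, -0.0, 9.4]
wrist_force: [-0.2, 0.2, 1.8]
finger_gap: 0.18
[0.64794928 0.19446254 0.0638937 ] [-1.79969510e+02 -1.82866098e-02  9.36646588e+00] [-0.18862814  0.20603461  1.80675025] [0.1694275  0.06036963 0.12367122] [ -12.82467415   39.30674125  -13.15235061   95.44742672   11.41932923
   46.53729524 -111.61348566]
```

The turning torque is 0.12 N m, just as expected for the lock. Continue.

```bash
python3 -m creep '[[0.01,0,0,0,0.07],[0.01,0,0,0,0.07],[0.01,0,0,0,0.07],[0.01,0,0,0,0.07],[0.01,0,0,0,0.07],[0.01,0,0,0,0.07],[0.01,0,0,0,0.07],[0.01,0,0,0,0.07],[0.01,0,0,0,0.07],[0.01,0,0,0,0]]';python3 -c "
from h import *
s=sense();print(s['eef_pos'],s['tool_rot'],s['wrist_force'],s['torque'],s['joint_pos'][6])"
```

```text
clock: 24.77
eef_pos: [0.6482, 0.1953, 0.0639]
tool_rot: [-179.9, -0.0, -26.7]
wrist_force: [1.1, 2.2, 0.0]
finger_gap: 0.185
[0.64821264 0.19527811 0.06391114] [-1.79914192e+02 -2.84570558e-02 -2.66852775e+01] [1.11567833 2.23635874 0.01818873] [ 0.43964652 -0.24064186 -0.11807541] -141.56810947916637
```

Joint 7 goes down as the lock turns (−141.6°, limit −169.6°), so it can't finish in this grasp. The bar is symmetric: I release, rise, turn the gripper half a turn back and regrip.

```bash
python3 -m creep '[[0.04,0,0,0,0],[0.04,0,0,0,0],[0.04,0,0,0,0],[0.04,0,0,0,0],[0.04,0,0,-0.015,0],[0.04,0,0,-0.025,0],[0.04,0,0,-0.02,0],[0.04,0,0,0,-0.12],[0.04,0,0,0,-0.12],[0.04,0,0,0,-0.12]]' && python3 -m creep '[[0.04,0,0,0,-0.12],[0.04,0,0,0,-0.12],[0.04,0,0,0,-0.12],[0.04,0,0,0,-0.12],[0.04,0,0,0,-0.12],[0.04,0,0,0,-0.12],[0.04,0,0,0,-0.12],[0.04,0,0,0,-0.12],[0.04,0,0,0,-0.12],[0.04,0,0,0,-0.12]]' && python3 -m creep '[[0.04,0,0,0,-0.12],[0.04,0,0,0,-0.12],[0.04,0,0,0,-0.12],[0.04,0,0,0,-0.12],[0.04,0,0,0,-0.12],[0.04,0,0,0,-0.12],[0.04,0,0,0,-0.12],[0.04,0,0,0,-0.12],[0.04,0,0,0,-0.12],[0.04,0,0,0,-0.12]]'; python3 -c "
from h import *
s=sense();print(s['eef_pos'],s['tool_rot'],s['wrist_force'],s['joint_pos'])"; python3 topfit.py
```

```text
clock: 25.6
eef_pos: [0.6482, 0.1938, 0.1244]
tool_rot: [-180.0, -0.1, -5.6]
wrist_force: [0.4, -0.4, 0.1]
finger_gap: 0.47
clock: 26.43
eef_pos: [0.6479, 0.1935, 0.1237]
tool_rot: [180.0, 0.0, 63.1]
wrist_force: [-0.0, 0.1, 0.4]
finger_gap: 0.467
clock: 27.27
eef_pos: [0.648, 0.1934, 0.1237]
tool_rot: [-180.0, 0.0, 131.9]
wrist_force: [0.6, -0.4, -0.5]
finger_gap: 0.472
[0.64802863 0.19341114 0.12370617] [-1.79980078e+02  2.50625756e-02  1.31876397e+02] [ 0.6199095  -0.41538692 -0.48474171] [  5.72717793  40.81221102 -41.29998758  92.41549277  30.41976213
  58.52283013  -3.06832373]
[(0.47, [179.4, 120.4, 12.0, 18.4])] []
[0.648  0.1934 0.1235] [-179.9827   -0.0173  131.3388] [-0.1379 -0.6707 -0.9302]
[0.67   0.224  2.4851] 142.38627441008137 inliers 18 39 [[157.1999969482422, 175.3000030517578], [191.5, 134.5], [151.10000610351562, 101.9000015258789], [116.69999694824219, 142.1999969482422]]
[0.67   0.224  2.4851] 142.3845983884706 inliers 18 39 [[157.1999969482422, 175.3000030517578], [191.5, 134.5], [151.10000610351562, 101.9000015258789], [116.69999694824219, 142.1999969482422]]
white bbox near jig (0, 0, 85, 90)
```

```bash
python3 -m creep '[[0.04,0,0,0,-0.096],[0.04,0,0,0,-0.096],[0.04,0,0,0,-0.096],[0.04,0,0,0,-0.096],[0.04,0,0,0,0],[0.04,0,0,0.02,0],[0.04,0,0,0.02,0],[0.04,0,0,0.013,0],[0.04,0,0,0.006,0],[0.04,0,0,0,0]]'; python3 -c "
from h import *
s=sense();print(s['eef_pos'],s['tool_rot'],s['wrist_force'],s['joint_pos'])"
```

```text
clock: 28.25
eef_pos: [0.647, 0.1936, 0.0631]
tool_rot: [-179.9, -0.1, 153.4]
wrist_force: [-0.1, -0.1, -0.3]
finger_gap: 0.468
[0.6470417  0.19355801 0.06313084] [-1.79877333e+02 -9.87466707e-02  1.53419491e+02] [-0.13739756 -0.1038546  -0.32617511] [  6.96912987  46.29248676 -43.50928441  93.95912083  37.22560058
  55.34116913  13.66933804]
```

Clean entry over the bar. I close and turn on.

```bash
python3 -m creep '[[0.01,0,0,0,0],[0.01,0,0,0,0],[0.01,0,0,0,0],[0.01,0,0,0,0],[0.01,0,0,0,0],[0.01,0,0,0,0.06],[0.01,0,0,0,0.08],[0.01,0,0,0,0.08],[0.01,0,0,0,0.08],[0.01,0,0,0,0]]' 40;python3 -c "
from h import *
s=sense();print(s['eef_pos'],s['tool_rot'],s['wrist_force'],s['torque'],s['joint_pos'][6],s['finger_gap'])"
```

```text
clock: 29.08
eef_pos: [0.6489, 0.1953, 0.066]
tool_rot: [179.8, 0.0, 136.2]
wrist_force: [2.4, 2.9, 2.7]
finger_gap: 0.178
[0.64891993 0.1953377  0.06598275] [1.79814149e+02 4.42094828e-02 1.36216000e+02] [2.39702285 2.92520392 2.70276446] [ 0.63291886 -0.43291697 -0.10522936] -1.4841383986050571 0.1780684668475473
```

```bash
python3 -m creep '[[0.01,0,0,0,0.06],[0.01,0,0,0,0.06],[0.01,0,0,0,0.06],[0.01,0,0,0,0.06],[0.01,0,0,0,0.05],[0.01,0,0,0,0.04],[0.01,0,0,0,0.03],[0.01,0,0,0,0.02],[0.01,0,0,0,0],[0.01,0,0,0,0]]';python3 -c "
from h import *
s=sense();print(s['eef_pos'],s['tool_rot'],s['wrist_force'],s['torque'],s['joint_pos'][6])"
```

```text
clock: 29.92
eef_pos: [0.6494, 0.1957, 0.066]
tool_rot: [179.7, -0.1, 114.8]
wrist_force: [3.6, 4.5, 1.8]
finger_gap: 0.18
[0.64938452 0.19569741 0.06599575] [ 1.79749641e+02 -5.73603626e-02  1.14755846e+02] [3.57267541 4.534098   1.79335038] [ 0.83821579 -0.64538497  0.00662583] -20.193699084175346
```

```bash
python3 -m creep '[[0.01,0.001,0.002,0,0],[0.01,0,0,0,0.03],[0.01,0,0,0,0.03],[0.01,0,0,0,0.02],[0.01,0,0,0,0.02],[0.01,0,0,0,0.02],[0.01,0,0,0,0],[0.01,0,0,0,0],[0.01,0,0,0,0],[0.01,0,0,0,0]]';python3 -c "
from h import *
s=sense();print(s['eef_pos'],s['tool_rot'],s['wrist_force'],s['torque'],s['joint_pos'][6])"
```

```text
clock: 30.75
eef_pos: [0.6497, 0.1959, 0.0659]
tool_rot: [179.9, 0.0, 107.9]
wrist_force: [-1.5, -0.1, 7.3]
finger_gap: 0.184
[0.64973246 0.19590759 0.06592599] [1.79944415e+02 3.93519923e-02 1.07891321e+02] [-1.50619948 -0.05185836  7.28870477] [0.09488464 0.09823709 0.3265712 ] -26.16513743059544
```

The torque has risen to 0.33 N m, which suggests the stop. A small extra turn should confirm it.

```bash
python3 -m creep '[[0.01,0,0,0,0.02],[0.01,0,0,0,0.02],[0.01,0,0,0,0.01],[0.01,0,0,0,0],[0.01,0,0,0,0],[0.01,0,0,0,0],[0.01,0,0,0,0],[0.01,0,0,0,0],[0.01,0,0,0,0],[0.01,0,0,0,0]]';python3 -c "
from h import *
s=sense();print(s['eef_pos'],s['tool_rot'],s['wrist_force'],s['torque'],s['joint_pos'][6])"
```

```text
clock: 31.58
eef_pos: [0.6501, 0.196, 0.066]
tool_rot: [179.9, 0.1, 105.1]
wrist_force: [1.0, -0.1, 6.5]
finger_gap: 0.177
[0.65007804 0.19597582 0.06597716] [1.79890441e+02 6.35436926e-02 1.05133928e+02] [ 1.01396215 -0.11322724  6.48571132] [-0.03446293 -0.14293885  1.06656759] -28.582687761560088
```

1.07 N m against a further 2.8° of commanded turn, so it is at the stop. I ease off, release, and retreat upward and back.

```bash
python3 -m creep '[[0.01,0,0,0,-0.03],[0.01,0,0,0,-0.015],[0.04,0,0,0,0],[0.04,0,0,0,0],[0.04,0,0,0,0],[0.04,0,0,0,0],[0.04,0,0,-0.01,0],[0.04,0,0,-0.025,0],[0.04,0,0,-0.035,0],[0.04,0,0,-0.04,0]]' && python3 -m creep '[[0.04,0,-0.03,-0.02,0],[0.04,0,-0.03,-0.02,0],[0.04,0,-0.03,-0.02,0],[0.04,0,-0.03,0,0],[0.04,0,-0.03,0,0],[0.04,0,-0.03,0,0],[0.04,-0.03,0,0,0],[0.04,-0.03,0,0,0],[0.04,-0.03,0,0,0],[0.04,-0.03,0,0,0]]' && python3 -m creep '[[0.04,-0.03,0,0,0],[0.04,-0.03,0,0,0],[0.04,-0.03,0,0,0],[0.04,-0.03,0,0,0],[0.04,-0.03,0,0,0],[0.04,-0.03,0,0,0],[0.04,-0.03,0,0,0],[0.04,-0.03,0,0,0],[0.04,0,0,0,0],[0.04,0,0,0,0]]'; cat > fin.py <<'E'
from h import *
np.set_printoptions(precision=3,suppress=True)
im=get_image("top"); cv2.imwrite("pics/fin.png",im[...,::-1])
for n in("drill_plate","tin","vernier"): print(n,[(round(f["score"],2),np.round(f["rect"],1)) for f in silhouettes("top",n)[:2]],[np.round(f["point"],1) for f in place_of("top",n)[:1]])
# dark bar: black pixels near plate centre
c=proj("top",[.6499,.1911,.083]); v=cv2.cvtColor(im,cv2.COLOR_RGB2GRAY); r0,c0=int(c[0])-16,int(c[1])-16; w=v[r0:r0+32,c0:c0+32]
k,l,st,ct=cv2.connectedComponentsWithStats((w<60).astype(np.uint8)); i=1+np.argmax(st[1:,4]); p=np.argwhere(l==i)[:,::-1].astype(np.float32)
print("bar",st[i],cv2.minAreaRect(p))
M=R.from_euler('z',.3436).as_matrix(); e=[proj("top",M@np.array([0,y,.083])+[.6499,.1911,0])[::-1]-[c0,r0] for y in(.033,-.033)]; print("expected locked ends",e)
b=get_image("scene"); print([(round(f["score"],2),np.round(f["rect"],1)) for f in silhouettes("scene","drill_plate")[:1]])
print(sense()["eef_pos"],sense()["clock"])
print("".join("".join("#" if x<60 else "+" if x<110 else "." for x in q)+"\n" for q in w))
E
python3 fin.py
```

```text
clock: 32.42
eef_pos: [0.648, 0.1953, 0.1747]
tool_rot: [-179.8, -0.0, 107.4]
wrist_force: [1.7, -0.6, 0.1]
finger_gap: 0.472
clock: 33.25
eef_pos: [0.5135, 0.0262, 0.2357]
tool_rot: [180.0, 0.1, 107.5]
wrist_force: [2.0, 0.3, -0.4]
finger_gap: 0.467
clock: 34.08
eef_pos: [0.5851, -0.2036, 0.2349]
tool_rot: [-180.0, 0.0, 107.2]
wrist_force: [-0.2, 1.1, 0.5]
finger_gap: 0.472
drill_plate [(0.82, array([141.7, 121.7,  59.1,  60.9]))] [array([153.3, 173.3])]
tin [(0.84, array([337.8, 207.1,  13.6,  27. ])), (0.23, array([227.7, 141.9,  27.5,  88.5]))] []
vernier [(0.61, array([226.2, 141.6,  30.4,  84.7]))] [array([182.2, 241.1])]
bar [ 4 12 25 12 83] ((16.11678695678711, 18.3211669921875), (6.151374816894531, 25.288986206054688), 70.01689910888672)
expected locked ends [array([ 3.691, 20.721]), array([28.35 , 12.731])]
[(0.77, array([120.6, 204.5,  72.6,  40.5]))]
[ 0.585 -0.201  0.235] 34.5333
................................
................................
................................
................................
................................
.............................
[... 161 characters left out ...]
.......
................................
........................+##.....
....................++######+...
.................++####++++##...
..................#++++++++##+..
..........++#.....++++++#####+++
.......+#####.....+++########+..
....+####+++++...+#########+....
....##+++++++++++#######+.......
....#++++++##########++.........
...++++##########+..............
....############+++.............
....+#####++....................
....+++++.......................
....++..........................
...++...........................
..+.............................
................................
................................
................................
................................
```

The bar now lies along the pin line: image angle −20°, expected −18°. One last outline check that the plate is home and flat.

```bash
python3 - <<'E'
from h import *
from scipy.optimize import least_squares
np.set_printoptions(precision=4,suppress=True)
for cam,jig in(("top",(.6499,.1911,.3436)),("scene",(.6589,.19,.3415))):
    get_image(cam); k=silhouettes(cam,"drill_plate")[0]["region"].astype(np.uint8); cn=max(cv2.findContours(k,0,1)[0],key=cv2.contourArea)[:,0].astype(float)
    def hull(p,tilt=(0,0)):
        M=(R.from_euler('z',p[2])*R.from_euler('xy',tilt)).as_matrix()
        q=np.array([proj(cam,M@np.array([a,b,z])*1+[p[0],p[1],p[3]])[::-1] for a in(-.067,.067) for b in(-.067,.067) for z in((0,.012))],np.float32); return cv2.convexHull(q)
    def f(p): h=hull(p[:4],p[4:6]); return np.r_[[cv2.pointPolygonTest(h,(float(a),float(b)),True) for a,b in cn],(p[3]-.03)*200]
    for fr in(0,1):
        g=(lambda v:f(np.r_[v,.03,0,0])) if not fr else f
        r=least_squares(g,list(jig)+([.03,0,0] if fr else []),loss="cauchy",f_scale=.5,diff_step=2e-3 if not fr else None,x_scale=[.01,.01,.05]+([.01,.05,.05] if fr else []))
        print(cam,r.x,"yaw",np.rad2deg(r.x[2]),"med",np.median(np.abs(r.fun)))
for n in("tin","vernier"): print(n,[ray("scene",f["point"],0) for f in place_of("scene",n)[:1]])
E
```

```text
top [0.6521 0.1929 0.3039] yaw 17.412152440730342 med 0.6989895525999394
top [0.6502 0.192  0.3436 0.03   0.     0.    ] yaw 19.686829840695086 med 0.6884248764483336
scene [0.6574 0.1916 0.3264] yaw 18.70074148682406 med 0.40574771999526
scene [0.6597 0.1903 0.3416 0.028  0.     0.0001] yaw 19.573887268631896 med 0.365005922377824
tin [array([ 0.4704, -0.2799,  0.    ])]
vernier [array([ 0.5774, -0.0019,  0.    ])]
```

Plate, lock and bystanders agree within measurement noise. Handing in.

```bash
python3 -c "
from plant import *
print(job_done())"
```

```text
the job is handed in; nothing more can be done
None
```

The drill plate is on the jig and locked, and the job was handed in at about 35 s on the robot's clock. No verdict comes back.

**What I did**
- **Levelling:** I lifted the plate by the T-handle, but it did not swing level under gravity. I lowered its low edge gently onto the cradle's back posts, which turned it in the pads until it was level.
- **Placing:** I lined it up over the pins using both cameras and lowered it. The side force reached about 4.6 N, so I yielded 1.5 mm and went on down to the ring.
- **Locking:** joint 7 could not reach the full quarter turn in one grasp. I turned part way, let go, turned the gripper back half a turn, regripped and turned clockwise to the stop.

**Last checks**
- **Stop:** the torque rose from 0.12 to about 1.07 N m and the handle resisted further turning.
- **Handle:** the bar lies along the pin line, at −20° in the image against −18° expected.
- **Plate position:** the outline fits put it within about 3 mm of home in both cameras, and the descent met the ring at home height.
- **Tin and caliper:** the caliper measured within about 5 mm of its earlier place. The tin's top-view outline matches where it was, though the arm partly hides it.

**Checks that disagreed or were weak**
- The two cameras differed by about 9 mm in the jig's absolute x, so I used only comparisons of plate and jig within one camera.
- One top-view yaw fit read 17.4° against 19.7° for the jig.
- The scene network placed the tin 12 mm from its first reading, which I take as noise because nothing went near it.
- The fits with free tilt barely moved from their starting values, so flatness rests on the contact height, the force at the ring and the rough tilt reading of −1.3° after release.
- I had used all 12 picture views by then, so the finished state was checked by numbers, not by eye.

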